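# Lift the disinfected hair roller with the tongs

## Robot

A 7-joint arm with a two-finger parallel gripper is mounted at the origin on the work surface. World frame = base frame: x ahead of the robot, y to its left, z up, the work surface at z = 0. Lengths are in mm, angles in rad, forces in N, time in s.
With the tool pointing down it reaches from about 400 to 850 mm from the base axis. Payload 4.5 kg.
Tool frame: the origin (TCP) lies on the front face of the gripper's body, between the roots of the fingers; the fingertips stand 73 mm ahead of it and the grasp point (between the pads) lies 54 mm ahead of it (ctrl.grip_point_offset is the distance from the TCP to the grasp point, in mm); z points along the fingers, y is the direction in which the jaws open and shut (so a half turn about z gives the same grasp; the last joint's range is limited). The gripper opens to 85 mm and grips with 20 to 120 N. Pads are 22 mm wide; open, the fingers measure 114 mm over their backs; the gripper's body (76 mm by 85 mm) begins 54 mm behind the grasp point. The pads swing forward as they close: fully open they stand 13 mm farther back than shut.
Start: joints at [1.135, 0.689, -0.195, 1.565, 0.157, 0.902, -0.215], TCP at [282.971, -557.293, 303.917] pointing down, gripper open.
Joint ranges: [-3.01, 3.01], [-0.46, 2.08], [-1.47, 1.51], [0.13, 2.56], [-1, 4.14], [0.04, 2.09], [-2.66, 2.66]. Speed limits (rad/s): [2.57, 2.57, 3.14, 3.14, 3.14, 3.14, 3.14].

## Interface

Orientations are given as a unit quaternion [x, y, z, w].
In Python, from rig import ctrl gives the robot as it stands. Calls block until the motion is done:
- ctrl.move_pose(position, orientation): joint-space move of the TCP to a pose.
- ctrl.move_l(position, feed=150, rot=None, guard=None): straight line of the TCP; rot=None keeps the orientation; feed is the mean speed in mm/s. With guard (N) it stops when the force on the tool has changed by that much, and returns True; else False.
- ctrl.set_joints(angles): joint-space move.
- ctrl.grip(opening): opening from 0.0 (shut) to 1.0 (fully open); the grip force is fixed at half the most; returns when the fingers have stopped.
- ctrl.sleep(seconds).
- ctrl.ik(position, orientation): joint angles nearest the present ones, or None.
- ctrl.read_camera(name): name is "side" or "top"; returns (picture, depth): 400x640x3 uint8, blue, green, red; 400x640 float32, mm along the optical axis (not along the pixel's ray), 0 where there is no reading.
- ctrl.camera_model(name): a dict with "K" (3x3 intrinsics, pixels), "k1" (the pictures are not rectified: a ray, as slopes to the right and down, at radius r is drawn at 1 + k1 r^2 times it, then the intrinsics apply), "rvec" (rotation vector, rad) and "tvec" (3), from world to camera coordinates, as OpenCV has them. Camera axes: x right, y down, z forward; pixel columns grow to the right and rows downward; lengths in mm; the calibration is good to about 2 mm. A picture is of the moment at which its call begins. camera_model takes no time and is no camera call.
A pose or a line that the arm cannot do raises ctrl.Unreachable and nothing moves.
- ctrl.finish_job(): hands the job in, once; it reports no verdict.
Readings, each from a call of its own:
- ctrl.read_clock(): time.
- ctrl.read_q(): joint angles.
- ctrl.read_qvel(): joint speeds.
- ctrl.read_joint_torque(): joint torques, N m.
- ctrl.read_position(): TCP position.
- ctrl.read_ee_rot(): TCP orientation.
- ctrl.read_force(): force on the tool from outside, world axes, zero at the start.
- ctrl.read_ft_torque(): the same for the moment, N m.
- ctrl.read_opening(): opening from 0.0 (shut) to 1.0 (fully open).
Only numpy, scipy, OpenCV 4.12 (cv2) and the standard library are available. Lean on these libraries where they do the work, as an engineer would, in place of code of your own. Each camera call takes 0.05 s, during which the arm holds its last target.

## Task

Take the spring tongs from their rest by the black grip sleeves and use them to pick the thick hair roller off the draining tray: it has just been disinfected, so only the tongs may touch it, and its thin wall wants a gentle squeeze. Finish while still holding it still between the tongs' jaws, well clear of the tray (at least 10 cm above it); leave the thin rollers and everything else where they stand.

Things in the scene. Friction and masses are not known exactly. Their poses are not given: they have to be found in the camera images.
- tongs_grip (a point): Midpoint between the black rubber sleeves (50 mm long, 24 mm high) of steel spring tongs lying flat on the rest: 216 mm long, 24 mm high, 90 g, balanced here. x runs along the tongs to the jaws, y across, z up; half-way up. Grasp the sleeves across y from above: 56 mm wide when sprung open, about 4 N starts to shut them, 6.5 N brings them to 42 mm.
- tongs_jaws (a point): Point 95 mm ahead (+x) of tongs_grip, same height and axes: midway between the middles of the white jaw plates (36 mm long, 24 mm high, 4 mm thick). They stand 57 mm apart when open, 30 mm and parallel when the sleeves are squeezed to 42 mm, 15 mm at the stop. Half of the squeeze beyond the spring's reaches the jaws.
- jaw_right (a joint): Closing of the tongs, rad: 0 sprung open, 0.14 closed on the thick roller, 0.22 the stop.
- jaw_left: The tongs' left (+y) arm with sleeve and jaw plate, 4 mm steel; origin at its back end, 100 mm behind tongs_grip.
- roller_center (a point): The thick hair roller, an upright grey ridged plastic tube, 30 mm diameter, 60 mm high, about 25 g, loose on the tray; the only thick one. This point is its centre, half-way up. Its thin wall dents when a jaw presses with more than 12 N: squeezing the sleeves with 12 to 18 N holds it well and is safe.
- tray: Fixed metal draining tray, 138 x 218 mm, deck 20 mm and rim 26 mm above the table. Origin at its underside's centre. The three rollers stand in a row along its y, about 65 mm apart, some 30 mm beyond its middle (+x); the robot's side (-x) is free for the tongs to come in along +x.
- rest: Fixed wooden tongs rest, base 170 x 100 x 5 mm with two cross bars (60 mm ahead of and behind its middle) 25 mm high on which the tongs lie; free space between the bars for the fingers. Origin at its underside's centre.
- thin_a_center (a point): A thin roller, 18 mm diameter, 60 mm high, upright on the tray; to be left standing. Point at its centre.
- thin_b_center (a point): Another thin roller, the same as thin_a.
- tape: Roll of white tape standing on end, 56 mm diameter, 45 mm high; origin at its underside's centre. To be left alone.
- comb: Black comb lying flat, 160 x 30 x 6 mm; origin at its underside. To be left alone.
- spray: Clear bottle, 56 mm diameter, 170 mm high; origin at its underside's centre. To be left alone.
- jar: Amber jar, 68 mm diameter, 70 mm high; origin at its underside's centre. To be left alone.
- carton: Cardboard carton, 50 x 90 x 40 mm high; origin at its underside's centre. To be left alone.
Not all that is in view belongs to the job. What is shaped like the part that bears roller_center but pink is not meant.

How it is judged (in metres and radians):
On the way, in this order (a step that is already met when the one before it is completed fails the run):
1. the tongs are held off their rest by the fingers, the roller still on the tray (contact force between the fingers and jaw_left above 1 N and contact force between the fingers and jaw_right above 1 N and height (world z) of tongs_grip above 0.06 m and height (world z) of roller_center below 0.055 m and contact force between jaw_left and roller below 0.3 N), for 0.2 s.
2. both jaws of the held tongs press on the thick roller (contact force between the fingers and jaw_left above 1 N and contact force between the fingers and jaw_right above 1 N and contact force between each of jaw_left, jaw_right and roller above 0.4 N), for 0.2 s.
At the end, for the whole second after the job is handed in: The fingers hold the tongs by both arms (over 1 N each); both jaws press the thick roller (over 0.4 N each), its centre over 140 mm above the table (90 mm higher than on the tray), still (under 30 mm/s), touched by the tongs only; every other loose thing within 20 mm of its start (all of step 2 and height (world z) of roller_center above 0.14 m and height (world z) of tongs_grip above 0.1 m and contact force between each of tray, the arm, the fingers and roller below 0.05 N and linear speed of roller below 0.03 m/s and distance of each of thin_a_center, thin_b_center, tape, comb, spray, jar, carton from where it was at the start of the episode below 0.02 m); the arm keeps its last pose, push and grip.
It fails at once if a jaw pressed the thick roller with more than 12 N (contact force between any of jaw_left, jaw_right and roller above 12 N).
It fails at once if the robot itself touched the thick roller (contact force between any of the fingers, the arm and roller above 0.2 N).
It fails at once if the thick roller was tipped over or fell off the tray (angle between roller_center's own z axis and vertical above 0.8 rad or height (world z) of roller_center below 0.035 m).
It fails at once if another thing was pushed away or knocked over (distance of any of thin_a_center, thin_b_center, tape, comb, spray, jar, carton from where it was at the start of the episode above 0.03 m).
It also fails if it takes over 48 s, if anything falls off the work surface, if the arm or the gripper's body presses on something with over 40 N, if the wrist force passes 120 N, or if a joint passes its speed limit or range.

## Working session

There is one attempt and no reset: what is moved stays moved. The work goes in short steps, each a Python script; the robot and the scene stay as the last script left them, time stands still between calls to the robot, and variables do not carry over. Pictures are saved under pics/ and viewed, and the job is handed in when it is done.

```bash
ls; mkdir -p pics
python3 - <<'E'
from rig import ctrl
import cv2,numpy as np
for n in("side","top"):
    p,d=ctrl.read_camera(n); cv2.imwrite(f"pics/{n}0.png",p); np.save(f"{n}0.npy",d)
    m=ctrl.camera_model(n); print(n,m)
print(ctrl.read_clock(),ctrl.read_ee_rot(),ctrl.read_opening(),ctrl.grip_point_offset)
E
```

```text
pics
side {'K': array([[381.89604117,   0.        , 316.92333084],
       [  0.        , 381.89604117, 200.38030577],
       [  0.        ,   0.        ,   1.        ]]), 'k1': -0.06407354491647707, 'rvec': array([ 0.93146987, -2.25361009,  1.31443676]), 'tvec': array([443.23492642, 260.05687471, 429.05656195])}
top {'K': array([[465.36189981,   0.        , 318.80530323],
       [  0.        , 465.36189981, 199.55923041],
       [  0.        ,   0.        ,   1.        ]]), 'k1': -0.07338538360412081, 'rvec': array([ 2.15682397, -2.21444453,  0.03706892]), 'tvec': array([  48.38762012,  584.34051559, 1047.66069017])}
0.1 [ 9.72525320e-01  2.32795675e-01 -2.62087642e-04 -7.78433882e-04] 1.0030169977680516 53.900000000000006
```

View pics/side0.png

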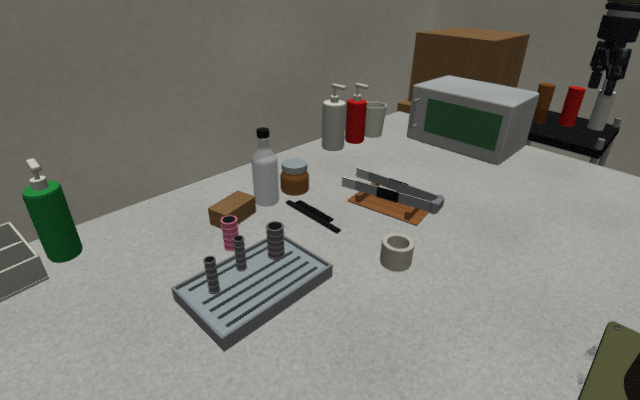

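View pics/top0.png

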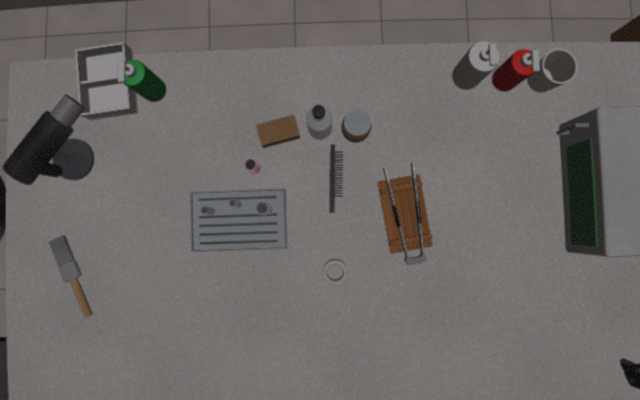

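The side view shows the tray at about (253,285), the tongs on the rest at (390,195) and the pink roller at (230,232). Candidates for the thick grey roller in the top view:
- (263,209): thick, grey
- (207,211): thin
- (235,203): thin
- (252,166): pink, off the tray

I'll check (263,209) and the tongs close up.

```bash
cat > h.py <<'E'
import cv2,numpy as np
from rig import ctrl
def proj(n,P):
    m=ctrl.camera_model(n);R=cv2.Rodrigues(m['rvec'])[0];c=np.atleast_2d(P)@R.T+m['tvec']
    s=c[:,:2]/c[:,2:];r2=(s**2).sum(1,keepdims=True);s=s*(1+m['k1']*r2)
    return s*m['K'][0,0]+m['K'][:2,2]
def ray(n,uv):
    m=ctrl.camera_model(n);R=cv2.Rodrigues(m['rvec'])[0]
    s=(np.atleast_2d(uv).astype(float)-m['K'][:2,2])/m['K'][0,0];u=s.copy()
    for _ in range(20): u=s/(1+m['k1']*(u**2).sum(1,keepdims=True))
    d=np.c_[u,np.ones(len(u))]
    return -R.T@m['tvec'], d@R   # origin, dirs (scale=depth)
def onz(n,uv,z):
    o,d=ray(n,uv); return o+d*((z-o[2])/d[:,2])[:,None]
def cloud(n,dep):
    v,u=np.mgrid[0:400,0:640]; o,d=ray(n,np.c_[u.ravel(),v.ravel()])
    return (o+d*dep.reshape(-1,1)).reshape(400,640,3)
def crop(src,out,u0,u1,v0,v1,k):
    p=cv2.imread(src) if isinstance(src,str) else src
    c=cv2.resize(p[v0:v1,u0:u1],None,fx=k,fy=k,interpolation=cv2.INTER_CUBIC)
    for u in range((u0+9)//10*10,u1,10): cv2.putText(c,str(u),((u-u0)*k,8),0,.3,(0,255,255),1); cv2.line(c,((u-u0)*k+k//2,10),((u-u0)*k+k//2,14),(0,255,255),1)
    for v in range((v0+9)//10*10,v1,10): cv2.putText(c,str(v),(0,(v-v0)*k+k//2+3),0,.3,(0,255,255),1)
    cv2.imwrite(out,c)
E
python3 - <<'E'
from h import *
crop("pics/top0.png","pics/c_tongs.png",370,440,155,270,5)
crop("pics/top0.png","pics/c_tray.png",185,295,150,255,6)
crop("pics/side0.png","pics/c_side.png",330,450,160,230,6)
crop("pics/side0.png","pics/c_sidetray.png",195,295,205,305,6)
E
```

```text
(no output)
```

View pics/c_tongs.png

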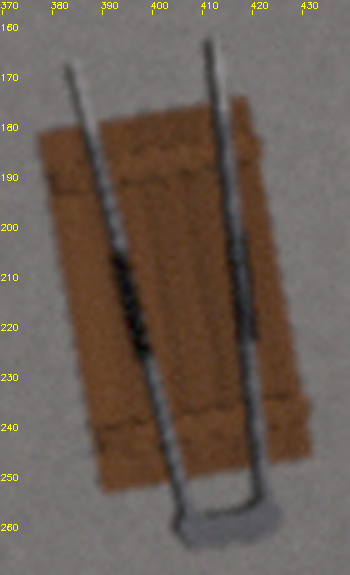

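View pics/c_tray.png

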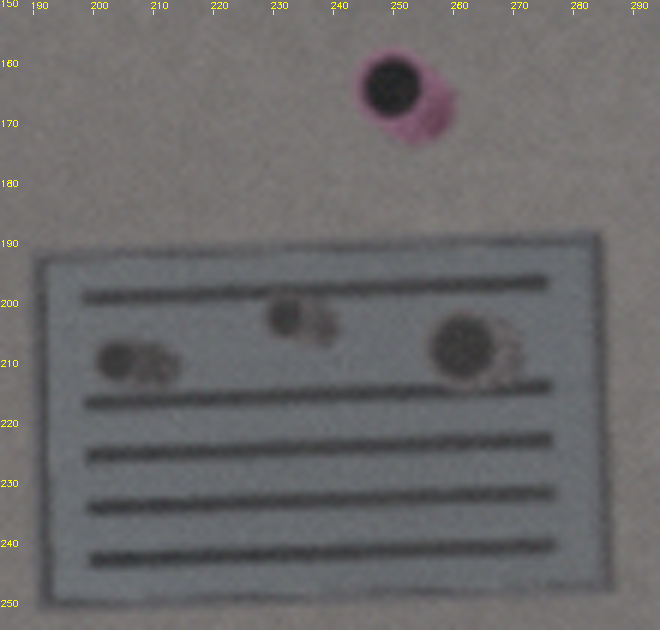

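View pics/c_side.png

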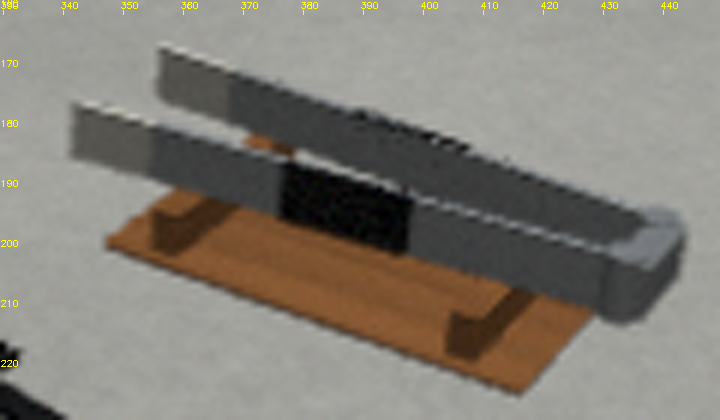

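View pics/c_sidetray.png

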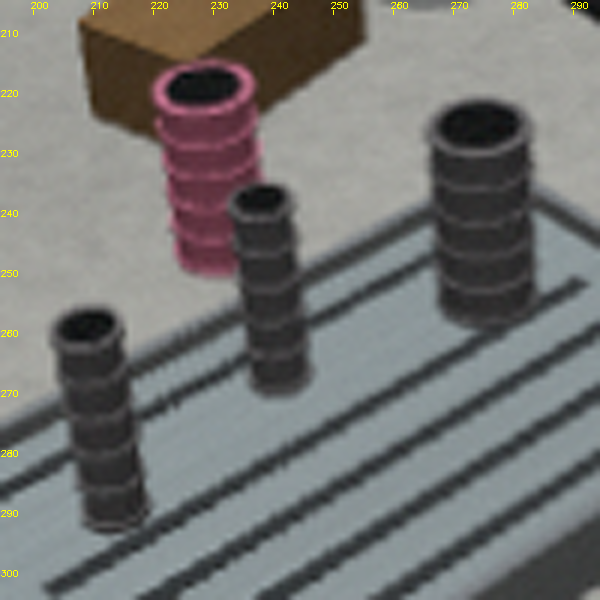

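The crops confirm the choice. The thick grey roller has its rim at (261,207) in top and (274,226) in side. The thin ones are at (204,209) and (232,202), and the pink one at (250,164) stands off the tray. The tongs lie with jaw tips at (383,168) and (411,163) and heel at about (414,260). Now to compute positions.

Run:
```python
from h import *
np.set_printoptions(precision=1,suppress=True)
print("cams",ray("top",[[0,0]])[0],ray("side",[[0,0]])[0])
for l,uv,z in [("tipL",(383,167),49),("tipR",(411,162.5),49),("slL0",(392.5,205),49),("slL1",(398,226),49),("slR0",(417,201),49),("slR1",(419,222),49),("heelc",(414,259),49),
 ("roller",(261,207),80),("thin1",(204,209),80),("thin2",(232,202),80),("pink",(250,164),60),("trayBL",(192,250),26),("trayBR",(286,248),26),("trayTR",(285,189),26),("trayTL",(191,192),26)]:
    print(l,onz("top",[uv],z)[0])
d=np.load("top0.npy");C=cloud("top",d)
# tongs points
sub=C[155:270,370:440].reshape(-1,3);m=(sub[:,2]>40)&(sub[:,2]<60);t=sub[m];print(len(t),t.mean(0),np.median(t[:,2]))
np.save("t.npy",t)
sub=C[190:230,195:290].reshape(-1,3);m=(sub[:,2]>60);r=sub[m]
for q in (r[r[:,1]<np.median(r[:,1])],r): print(len(q),q.mean(0),q.min(0),q.max(0))
S=cloud("side",np.load("side0.npy"))
for l,(u0,u1,v0,v1) in dict(thick=(267,283,228,255),thin2=(236,243,245,268),thin1=(206,216,265,290)).items():
    q=S[v0:v1,u0:u1].reshape(-1,3); print(l,np.median(q,0))
for l,uv in dict(slNear=(388,193),jawNear=(347,182),jawFar=(361,172),heel=(433,207),slFar0=(386,180)).items(): print(l,S[uv[1],uv[0]])
```

```text
cams [ 529.5   14.  1077.4] [150.  488.  433.1]
tipL [ 652.2 -112.    49. ]
tipR [ 660.6 -174.5   49. ]
slL0 [ 567.3 -130.1   49. ]
slL1 [ 520.6 -140.7   49. ]
slR0 [ 574.6 -184.6   49. ]
slR1 [ 528.1 -187.4   49. ]
heelc [ 447.2 -173.6   49. ]
roller [569.3 156.6  80. ]
thin1 [568.2 280.8  80. ]
thin2 [581.8 219.4  80. ]
pink [665.8 182.1  60. ]
trayBL [477.7 324.4  26. ]
trayBR [477.4 109.6  26. ]
trayTR [610.9 108.9  26. ]
trayTL [610.1 324.9  26. ]
614 [ 528.8 -166.2   47.1] 47.20325187457911
149 [565.3 142.9 151.4] [529.5  14.   62.7] [ 582.5  163.4 1077.4]
298 [568.8 190.1 114.5] [529.5  14.   62.7] [ 588.5  288.8 1077.4]
thick [558.6 164.9  56.9]
thin2 [575.4 225.9  50.4]
thin1 [561.4 286.8  51.3]
slNear [ 540.6 -134.9   42.1]
jawNear [ 639.4 -115.3   39.3]
jawFar [ 648.2 -176.7   41. ]
heel [ 442.6 -154.3   40.8]
slFar0 [ 578.3 -180.1   43.9]
```

```bash
cat >> h.py <<'E'
def tongs_pts(p,yaw,o=0.07):
    # model edges: outer sleeve corners, tips, heel; top face z+12
    c,s=np.cos(yaw),np.sin(yaw);R=np.array([[c,-s,0],[s,c,0],[0,0,1]])
    L=[]
    for sg in(1,-1):
        for z in(12,-12):
            for x in(-25,25): L.append([x,sg*(28+o*x),z])
            L.append([77,sg*(28.5+4+o*(-18)),z]);L.append([113,sg*(28.5+4+o*18),z])
    for z in(12,-12): L+=[[-100,15,z],[-100,-15,z]]
    return np.array(L)@R.T+p
def overlay(n,img,groups,out,u0,u1,v0,v1,k):
    c=cv2.resize(img[v0:v1,u0:u1],None,fx=k,fy=k,interpolation=cv2.INTER_CUBIC)
    for P,col in groups:
        for u,v in proj(n,P): cv2.circle(c,(int((u-u0+.5)*k),int((v-v0+.5)*k)),2,col,-1)
    cv2.imwrite(out,c)
E
python3 - <<'E'
from h import *
t=tongs_pts(np.array([548,-160.5,37]),0.145)
a=np.linspace(0,6.28,24,endpoint=False)
def ring(x,y,z,r): return np.c_[x+r*np.cos(a),y+r*np.sin(a),0*a+z]
g=[(t,(0,255,255)),(ring(569.3,156.6,80,15),(0,255,0)),(ring(569.3,156.6,20,15),(0,0,255)),(ring(568,281,80,9),(0,255,0)),(ring(582,219,80,9),(0,255,0))]
for n,b in (("top",[(370,440,155,270,5),(190,290,190,230,6)]),("side",[(330,450,160,230,6),(195,295,205,305,6)])):
    im=cv2.imread(f"pics/{n}0.png")
    for i,bb in enumerate(b): overlay(n,im,g,f"pics/o_{n}{i}.png",*bb)
A=[cv2.imread(f"pics/o_{x}.png") for x in("top0","side0","top1","side1")]
def st(a,b):
    h=max(a.shape[0],b.shape[0]);f=lambda q:cv2.copyMakeBorder(q,0,h-q.shape[0],0,0,0);return np.hstack([f(a),f(b)])
cv2.imwrite("pics/oA.png",cv2.resize(st(A[0],A[1]),None,fx=.74,fy=.74));cv2.imwrite("pics/oB.png",cv2.resize(st(A[2],A[3]),None,fx=.66,fy=.66))
E
```

```text
(no output)
```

View pics/oA.png

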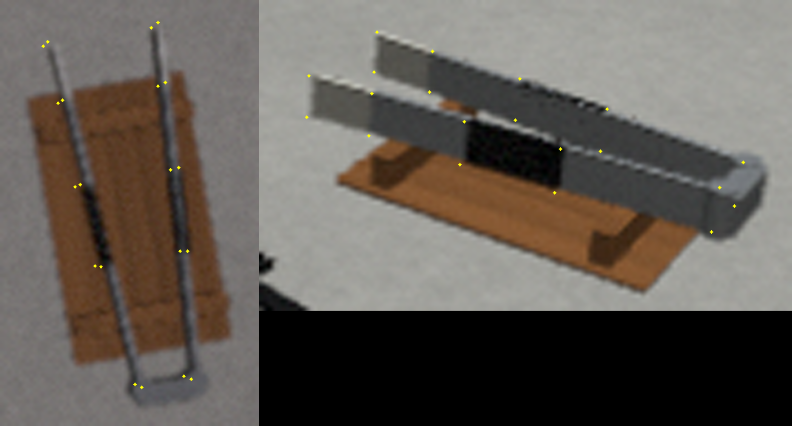

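View pics/oB.png

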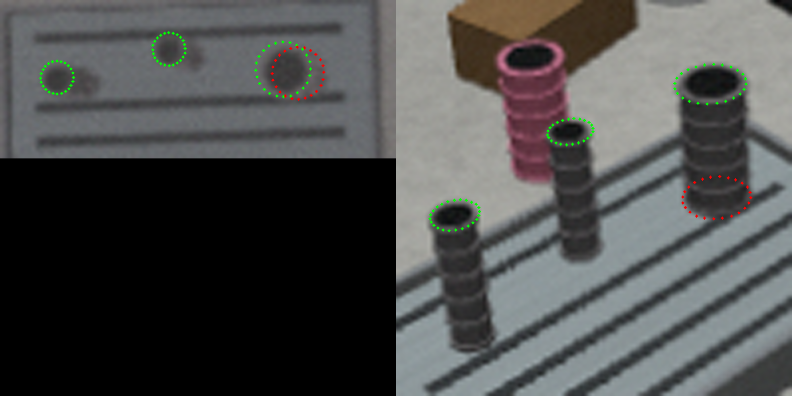

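The overlay fits to about 2 mm in side. In top the tongs' sleeves and heel sit about 2 mm further toward -y, so I use (548,-162), yaw 0.145. The thick roller is at about (569,156). Next I check reachability, then move above the tongs.

```bash
cat >> h.py <<'E'
def Q(yaw): return [float(np.cos(yaw/2)),float(np.sin(yaw/2)),0.,0.]
E
python3 - <<'E'
from h import *
np.set_printoptions(precision=2,suppress=True)
for p,y in [((548,-162,220),.145),((548,-162,97),.145),((548,-162,190),.145),((415,156,190),0),((415,156,107),0),((474,156,107),0),((474,156,240),0),((415,156,107),.1),((415,156,107),-.1)]:
    q=ctrl.ik(list(p),Q(y)); print(p,y,None if q is None else np.array(q))
ctrl.move_pose([548,-162,200],Q(.145))
print(ctrl.read_clock(),ctrl.read_position(),ctrl.read_opening())
p,d=ctrl.read_camera("side");cv2.imwrite("pics/s1.png",p);crop(p,"pics/s1c.png",320,460,110,230,5)
p,d=ctrl.read_camera("top");cv2.imwrite("pics/t1.png",p);
E
```

```text
(548, -162, 220) 0.145 [ 0.23  0.73 -0.03  1.81  0.04  0.6  -1.26]
(548, -162, 97) 0.145 [ 0.21  0.93 -0.01  1.86  0.03  0.35 -1.25]
(548, -162, 190) 0.145 [ 0.22  0.78 -0.03  1.83  0.04  0.53 -1.26]
(415, 156, 190) 0 [-0.53  0.69  0.11  2.21 -0.29  0.26 -1.74]
(415, 156, 107) 0 [-0.49  0.87  0.05  2.24 -0.81  0.05 -1.22]
(474, 156, 107) 0 [-0.45  0.88  0.07  2.08 -0.29  0.19 -1.69]
(474, 156, 240) 0 [-0.48  0.63  0.12  2.02 -0.15  0.5  -1.83]
(415, 156, 107) 0.1 [-0.49  0.87  0.04  2.24 -0.8   0.05 -1.13]
(415, 156, 107) -0.1 [-0.49  0.87  0.05  2.24 -0.82  0.05 -1.31]
1.875 [ 547.76 -163.65  200.22] 1.0006369053888768
```

View pics/s1c.png

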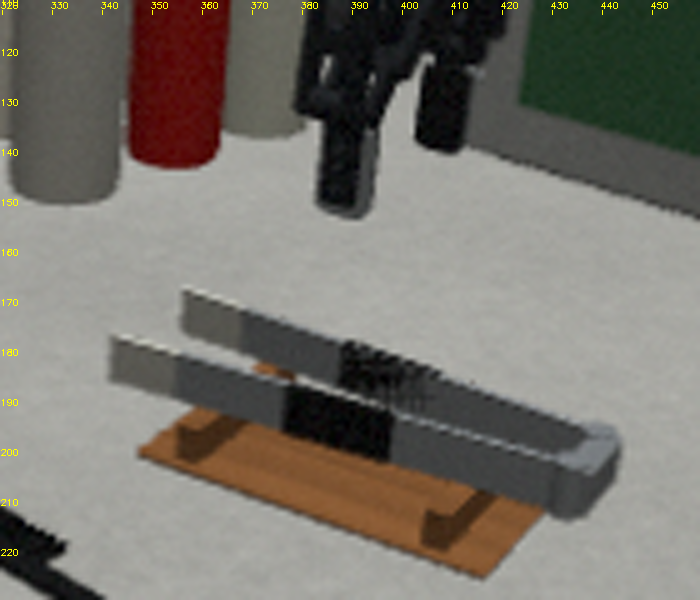

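The fingers at (345,205) in the crop scale (about px 388,150) are above the sleeves, one on each side. Going down.

Run:
```python
from h import *
print(ctrl.read_force())
r=ctrl.move_l([548,-162,96],feed=100,guard=8)
print(r,ctrl.read_clock(),ctrl.read_position(),ctrl.read_force())
ctrl.grip(0.66);print(ctrl.read_opening(),ctrl.read_clock())
p,d=ctrl.read_camera("side");cv2.imwrite("pics/s2.png",p);crop(p,"pics/s2c.png",320,460,110,230,5)
p,d=ctrl.read_camera("top");cv2.imwrite("pics/t2.png",p);crop(p,"pics/t2c.png",370,450,150,270,5)
```

```text
[-0.95885877 -0.23051166  0.24775252]
False 3.1667 [ 548.38952877 -162.1831875    96.59646862] [-0.06584173 -0.83507131  0.50072409]
0.6626839178631196 3.575
```

View pics/s2c.png

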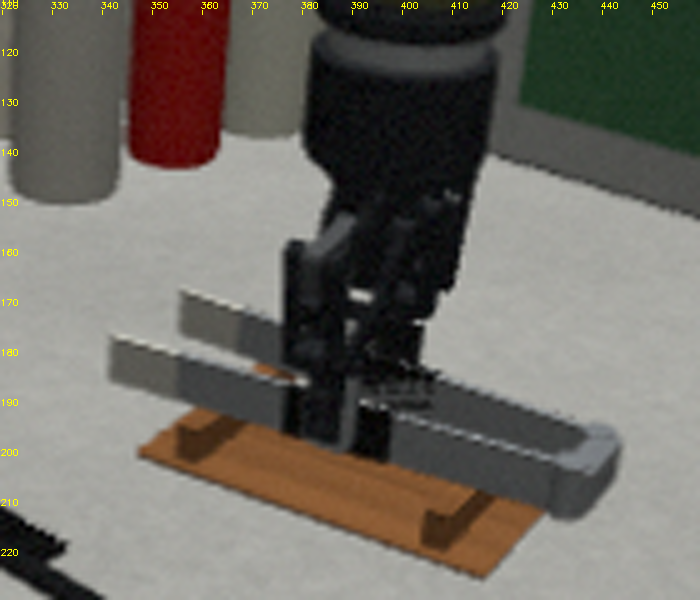

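View pics/t2c.png

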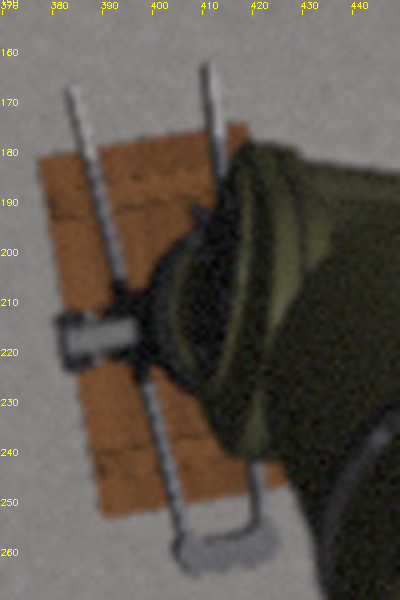

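The fingers straddle both sleeves, with the near one at px (388,190) in side and no contact yet. I close in small steps and compare command to reading, to learn the gripper's compliance.

Run:
```python
from h import *
for o in (0.65,0.64,0.63,0.62,0.61,0.60,0.59,0.58):
    ctrl.grip(o);f=ctrl.read_force();print(o,round(ctrl.read_opening(),4),np.round(f,2),round(ctrl.read_clock(),2))
p,d=ctrl.read_camera("side");cv2.imwrite("pics/s3.png",p);crop(p,"pics/s3c.png",320,460,110,230,5)
p,d=ctrl.read_camera("top");cv2.imwrite("pics/t3.png",p);crop(p,"pics/t3c.png",370,450,150,270,5)
```

```text
0.65 0.6489 [-1.21  0.49  6.54] 3.89
0.64 0.6412 [-0.47  1.29  8.28] 4.11
0.63 0.6296 [-0.31  0.68  8.88] 4.33
0.62 0.6216 [-1.26  1.11  9.39] 4.54
0.61 0.6141 [-1.76  1.25  9.46] 4.76
0.6 0.6015 [-1.15  1.76 10.36] 4.97
0.59 0.5903 [-1.71  1.15  9.2 ] 5.19
0.58 0.5806 [-1.11  1.24 10.73] 5.41
```

View pics/t3c.png

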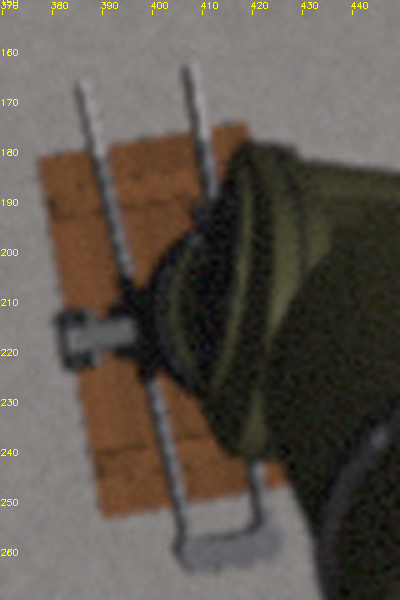

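The tongs are squeezed symmetrically: the jaw tips moved in to (386,168) and (407,163). The +z reaction of 10 N comes from friction as the pads swing. Now lift.

Run:
```python
from h import *
ctrl.move_l([548,-162,160],feed=80)
ctrl.sleep(0.3)
print(ctrl.read_clock(),ctrl.read_position(),ctrl.read_force(),ctrl.read_opening())
p,d=ctrl.read_camera("side");cv2.imwrite("pics/s4.png",p);crop(p,"pics/s4c.png",320,460,100,230,5)
print([round(ctrl.read_opening(),4) for _ in range(5)])
```

```text
6.7583 [ 547.82703801 -161.94800836  159.6107347 ] [-0.14625243 -0.30652739 -1.21962719] 0.5803570445314932
[0.5824, 0.5824, 0.5824, 0.5824, 0.5824]
```

View pics/s4c.png

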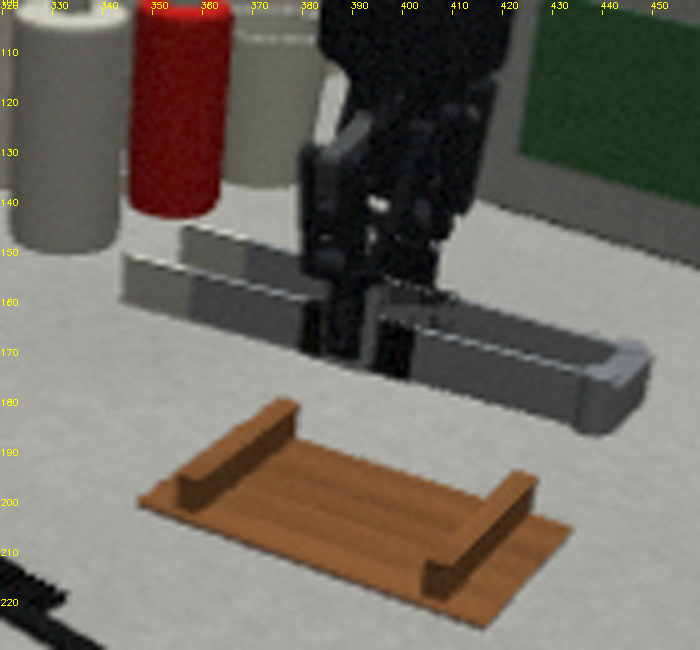

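The tongs are held level and clear of the rest, with the jaws at about px (345,155) and (365,150) in side. Before going near the roller I'll measure how command lag relates to force, using the tongs' own stop.

Run:
```python
from h import *
def rd():
    a=[]
    for _ in range(6): ctrl.sleep(0.02);a.append(ctrl.read_opening())
    return np.mean(a),np.std(a)
print(rd())
for o in (0.50,0.44,0.42,0.41,0.40,0.39,0.38,0.37,0.36,0.35):
    ctrl.grip(o);m,s=rd();print(o,round(m,4),round(s,4),round(m-o,4),round(ctrl.read_clock(),2))
    if m-o>0.02: break
ctrl.grip(0.50);print(rd(),ctrl.read_force(),ctrl.read_ft_torque())
p,d=ctrl.read_camera("side");cv2.imwrite("pics/s5.png",p);crop(p,"pics/s5c.png",320,460,100,230,5)
```

```text
(np.float64(0.5817923509438873), np.float64(0.0016954649417494883))
0.5 0.5004 0.0014 0.0004 7.25
0.44 0.4431 0.001 0.0031 7.58
0.42 0.4212 0.0018 0.0012 7.89
0.41 0.4132 0.0016 0.0032 8.21
0.4 0.4045 0.0015 0.0045 8.53
0.39 0.3971 0.0012 0.0071 8.84
0.38 0.39 0.0019 0.01 9.16
0.37 0.3813 0.0014 0.0113 9.47
0.36 0.3741 0.0018 0.0141 9.79
0.35 0.3745 0.0014 0.0245 10.11
(np.float64(0.49981340656990286), np.float64(0.0030882804112576713)) [-0.29282914  0.18520782 -0.59974842] [ 0.00785938  0.01160672 -0.00473581]
```

View pics/s5c.png

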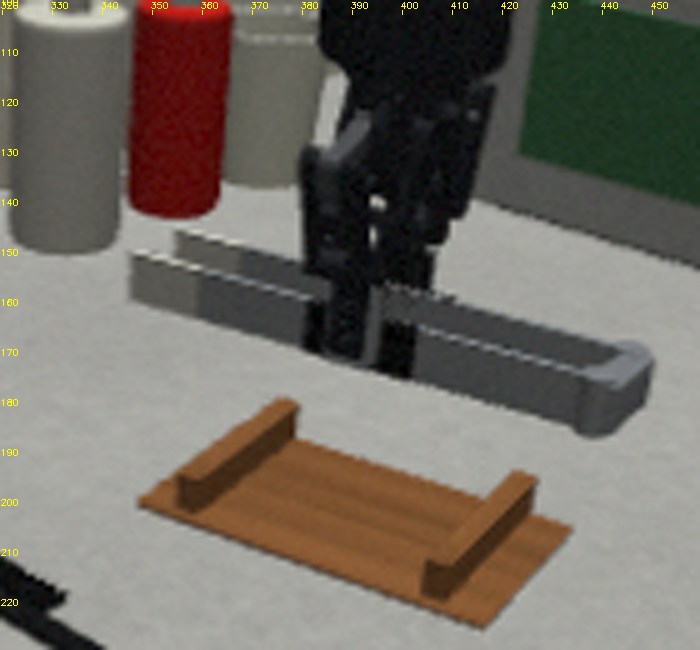

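The stop shows a kink at opening ~0.405 and saturates (60 N) at lag ~0.0145. That makes the gripper about 4.1 kN per unit of lag, and ~11 N per 0.01 of command against a hard stop. So once the roller is contacted, ~0.005–0.009 of further command is safe. Next: check the tongs' pose in the hand, reopen slightly and carry.

```bash
cat >> h.py <<'E'
def tongs2(p,yaw,w,pitch=0.):
    # w sleeve outer width (mm); splay from squeeze angle
    th=(w-42)/14*0.07; c,s=np.cos(yaw),np.sin(yaw)
    R=np.array([[c,-s,0],[s,c,0],[0,0,1]])@np.array([[np.cos(pitch),0,np.sin(pitch)],[0,1,0],[-np.sin(pitch),0,np.cos(pitch)]])
    L=[]
    jo=19+ (w-42)/2*1.93
    for sg in(1,-1):
        for z in(12,-12):
            for x in(-25,25): L.append([x,sg*(w/2+th*x),z])
            for x in(77,113): L.append([x,sg*(jo+th*(x-95)),z])
    for z in(12,-12): L+=[[-100,12,z],[-100,-12,z]]
    return np.array(L)@R.T+p
E
python3 - <<'E'
from h import *
im=cv2.imread("pics/s5.png")
overlay("side",im,[(tongs2(np.array([548,-162,100]),.145,42.5),(0,255,255))],"pics/o5.png",320,460,100,230,5)
ctrl.grip(0.61)
ctrl.move_l([548,-162,200],feed=150)
ctrl.move_l([445,156,200],feed=170,rot=Q(0))
ctrl.sleep(0.3)
print(ctrl.read_clock(),ctrl.read_position(),ctrl.read_ee_rot(),ctrl.read_opening())
for n in("side","top"):
    p,d=ctrl.read_camera(n);cv2.imwrite(f"pics/{n}6.png",p)
E
```

```text
13.6167 [445.09254317 155.74394607 199.99335197] [ 9.99999962e-01 -2.72614151e-04  1.25363442e-05  3.11168908e-05] 0.6108371013662341
```

View pics/o5.png

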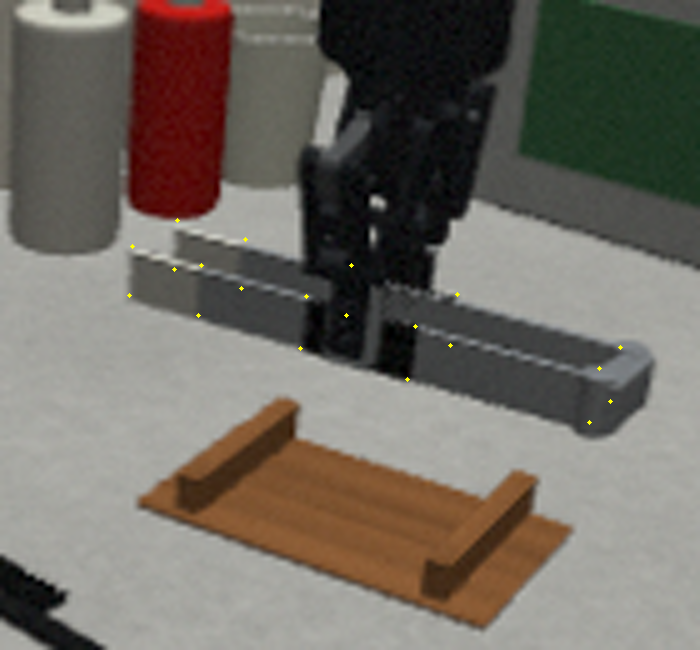

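View pics/side6.png

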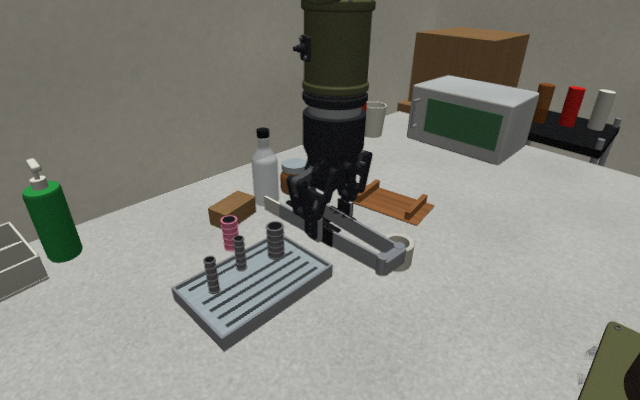

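View pics/top6.png

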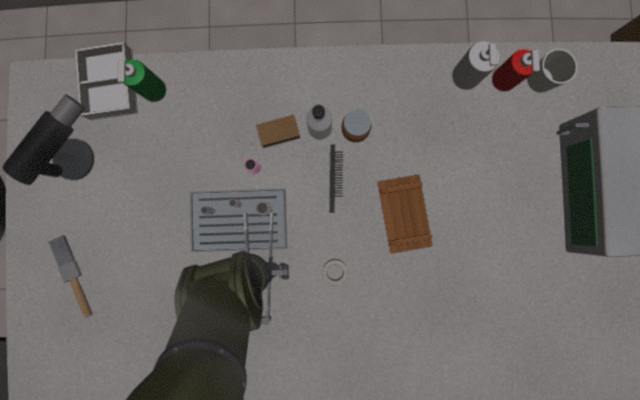

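Run:
```python
from h import *
a=np.linspace(0,6.28,24,endpoint=False)
def ring(x,y,z,r): return np.c_[x+r*np.cos(a),y+r*np.sin(a),0*a+z]
g=[(tongs2(np.array([445,156,140]),0,51.9),(0,255,255)),(ring(569,156,80,15),(0,255,0))]
overlay("side",cv2.imread("pics/side6.png"),g,"pics/os6.png",255,415,180,280,5)
overlay("top",cv2.imread("pics/top6.png"),g,"pics/ot6.png",195,295,190,330,4)
```

```text
(no output)
```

View pics/os6.png

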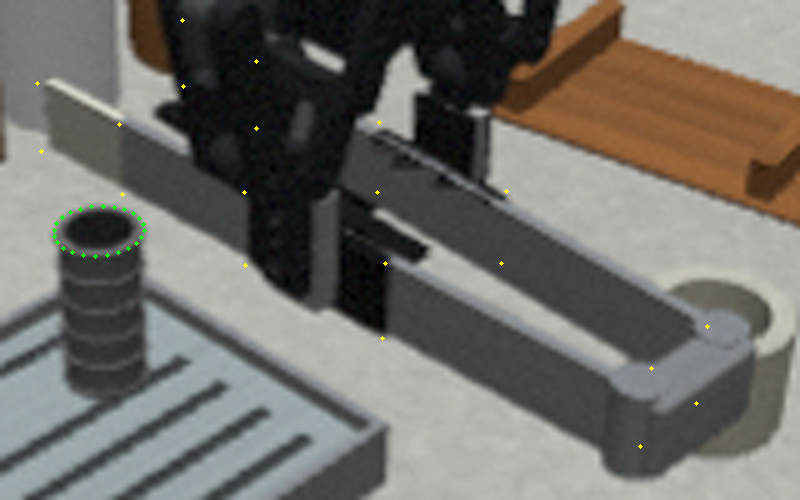

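View pics/ot6.png

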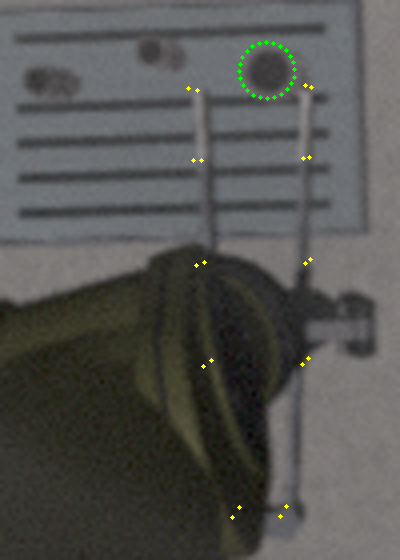

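The model matches to ~1 mm: jaws centred on y≈155, the same as the roller, and tongs centre 59.5 mm below the TCP. I advance above the roller, look, then come down with the jaws straddling it.

Run:
```python
from h import *
ctrl.move_l([475,155.5,165],feed=80)
ctrl.sleep(0.2)
print(ctrl.read_clock(),ctrl.read_position(),ctrl.read_opening())
for n,b in(("side",(220,380,180,300)),("top",(190,290,180,300))):
    p,d=ctrl.read_camera(n);cv2.imwrite(f"pics/{n}7.png",p);crop(p,f"pics/{n}7c.png",*b,5)
```

```text
14.6417 [474.82569359 155.58557031 165.34565777] 0.6111937457688019
```

View pics/side7c.png

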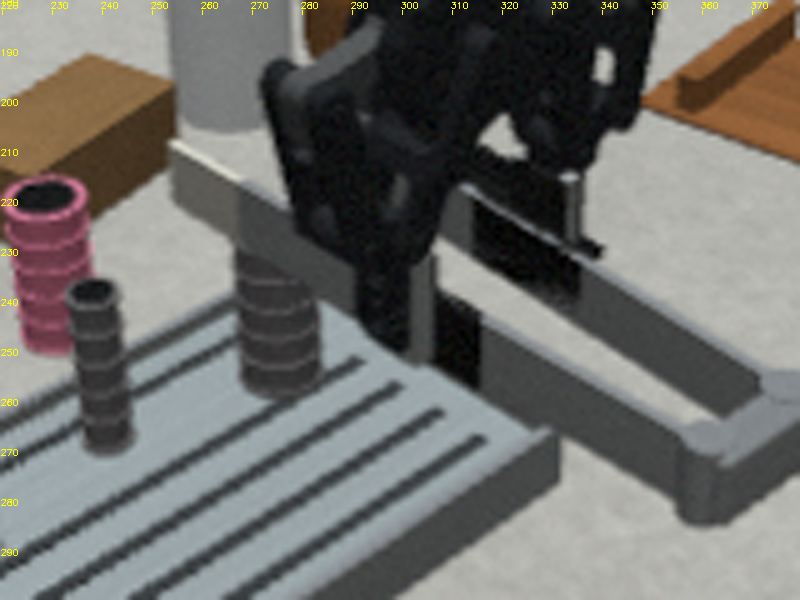

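View pics/top7c.png

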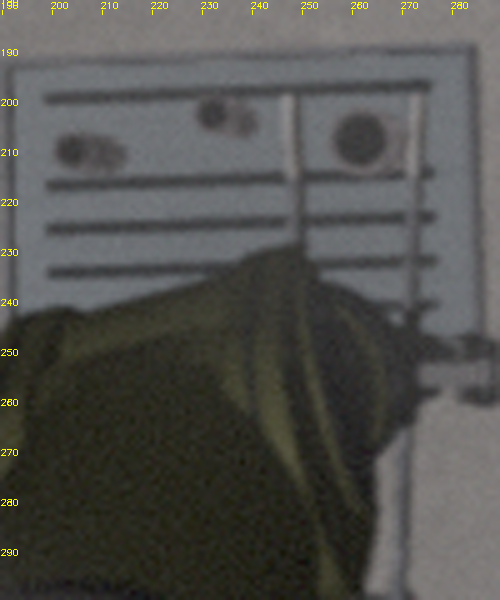

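Run:
```python
from h import *
print(onz("top",[(246,198),(273.5,198),(259.7,207)],117.5));print(onz("top",[(260.7,207),(261,207)],80))
```

```text
[[587.34951945 182.20974892 117.5       ]
 [585.80260882 124.90980319 117.5       ]
 [567.90578142 153.98472098 117.5       ]]
[[569.35125047 157.28929067  80.        ]
 [569.3342104  156.64060656  80.        ]]
```

In the top picture, the jaw midline (u≈259.7 at z=117) is at y≈153.8 and the roller rim (u≈261) at y≈157, so I shift +2.8 mm in y and descend with a guard.

Run:
```python
from h import *
ctrl.move_l([475,158.3,165],feed=40)
r=ctrl.move_l([475,158.3,107],feed=50,guard=4)
ctrl.sleep(0.2)
print(r,ctrl.read_clock(),ctrl.read_position(),ctrl.read_opening(),ctrl.read_force())
for n,b in(("side",(220,380,200,320)),("top",(190,290,180,300))):
    p,d=ctrl.read_camera(n);cv2.imwrite(f"pics/{n}8.png",p);crop(p,f"pics/{n}8c.png",*b,5)
```

```text
False 16.5 [475.13042778 158.34788877 107.24554616] 0.6109381207509579 [-0.49916546  0.26706958 -0.49727969]
```

View pics/side8c.png

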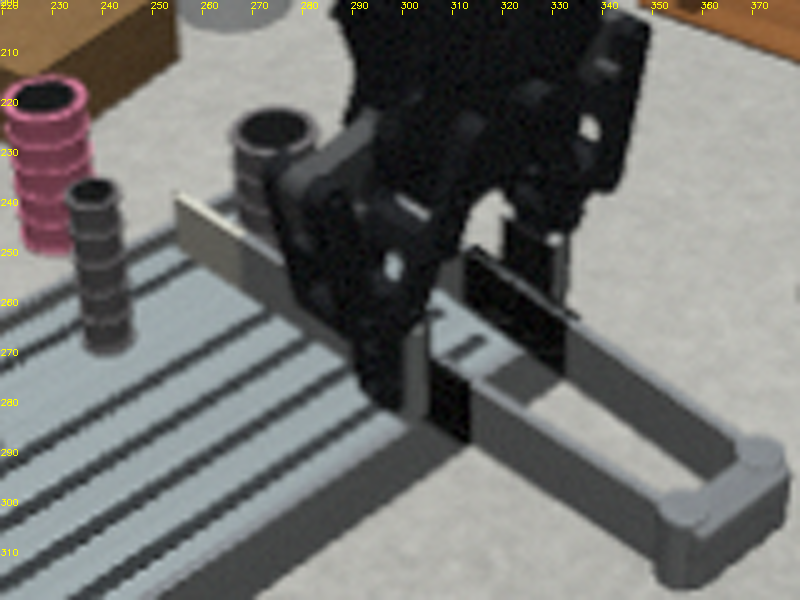

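View pics/top8c.png

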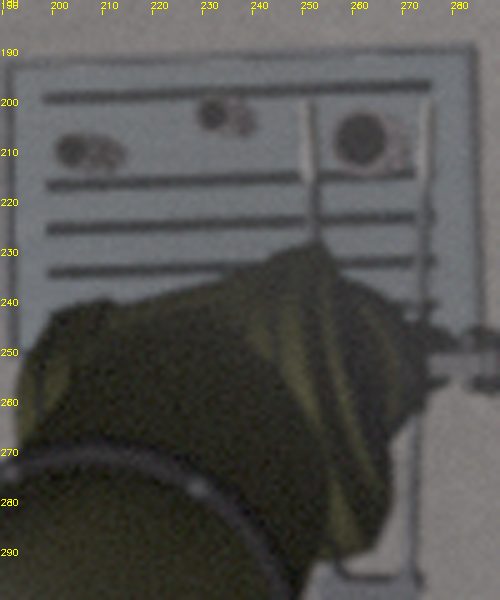

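The jaws straddle the undisturbed roller: plates at u≈250 and 273.5, roller between at u≈261. Next I close gently, watching the command lag.

```bash
cat >> h.py <<'E'
def rd(n=25):
    a=[]
    for _ in range(n): ctrl.sleep(0.01);a.append(ctrl.read_opening())
    return float(np.mean(a))
E
python3 - <<'E'
from h import *
for o in (0.58,0.555,0.535,0.52,0.512,0.506,0.502,0.498):
    ctrl.grip(o); m=rd(); print(o,round(m,4),round(m-o,4),np.round(ctrl.read_force(),2),round(ctrl.read_clock(),2))
    if m-o>0.0032 and o<0.53: break
for n,b in(("side",(220,380,200,320)),("top",(190,290,180,300))):
    p,d=ctrl.read_camera(n);cv2.imwrite(f"pics/{n}9.png",p);crop(p,f"pics/{n}9c.png",*b,5)
E
```

```text
0.58 0.5803 0.0003 [-0.42 -0.09 -0.27] 17.02
0.555 0.5564 0.0014 [ 0.5   0.66 -1.1 ] 17.45
0.535 0.5355 0.0005 [ 0.35 -0.39 -0.47] 17.88
0.52 0.5215 0.0015 [ 0.38 -1.1  -0.6 ] 18.3
0.512 0.5134 0.0014 [-0.44 -0.64 -0.99] 18.73
0.506 0.5081 0.0021 [ 0.27 -0.16 -0.05] 19.15
0.502 0.5042 0.0022 [-0.14  0.13 -1.05] 19.57
0.498 0.5002 0.0022 [-0.51  0.57 -0.77] 20.0
```

View pics/side9c.png

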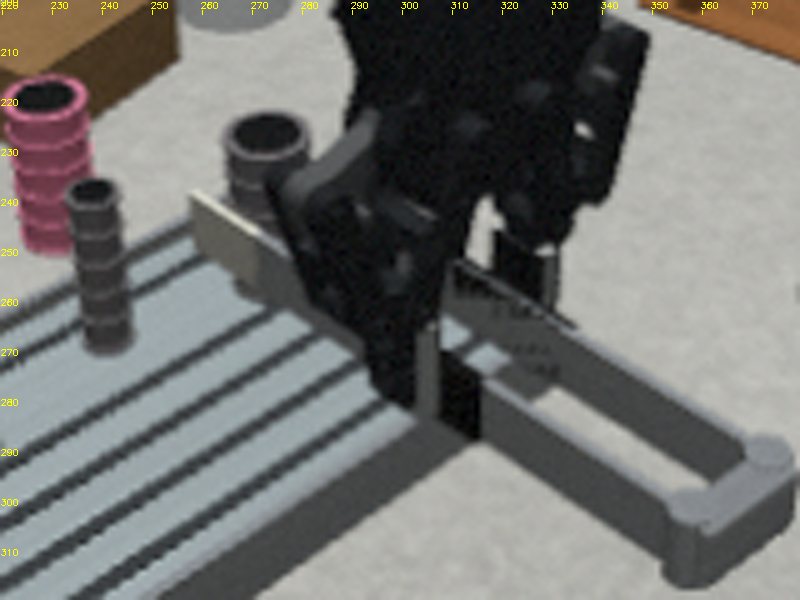

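View pics/top9c.png

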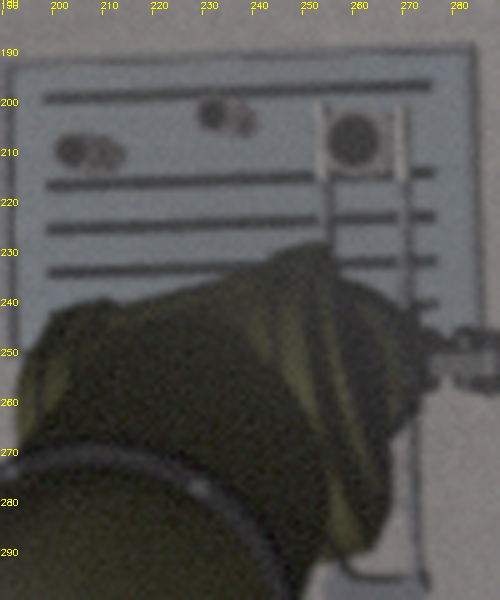

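The roller has been nudged ~3 mm toward +y and is still upright (rim now u≈259.5 in top), with both jaws almost on it. Continuing in finer steps.

Run:
```python
from h import *
for o in (0.495,0.492,0.489,0.486,0.483):
    ctrl.grip(o); m=rd(30); print(o,round(m,4),round(m-o,4),np.round(ctrl.read_force(),2),round(ctrl.read_clock(),2))
    if m-o>0.0031: break
for n,b in(("side",(220,380,200,320)),("top",(190,290,180,300))):
    p,d=ctrl.read_camera(n);cv2.imwrite(f"pics/{n}10.png",p);crop(p,f"pics/{n}10c.png",*b,5)
```

```text
0.495 0.4965 0.0015 [-0.01 -0.28 -0.91] 20.57
0.492 0.493 0.001 [ 0.56 -0.48 -0.57] 21.03
0.489 0.4902 0.0012 [ 0.72  0.77 -0.41] 21.5
0.486 0.489 0.003 [-0.02  0.19 -0.21] 21.97
0.483 0.4871 0.0041 [-0.35 -0.67 -1.12] 22.43
```

View pics/side10c.png

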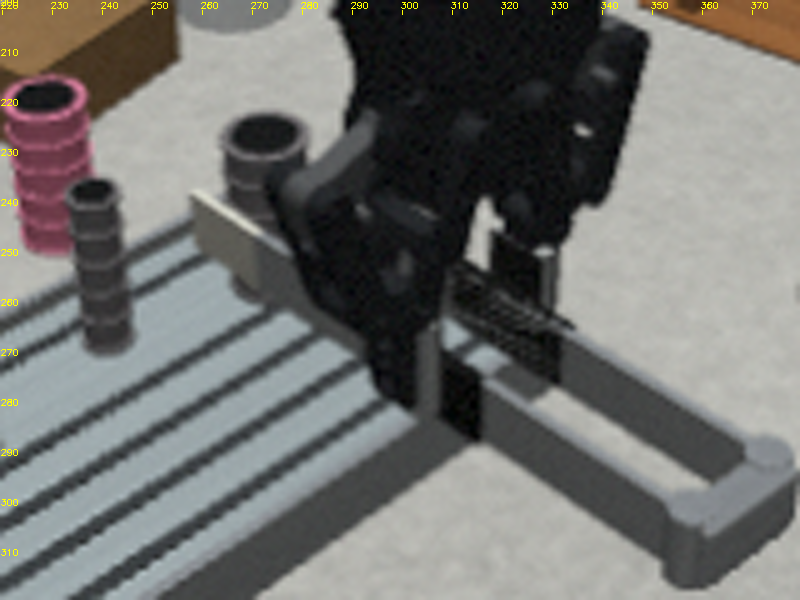

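View pics/top10c.png

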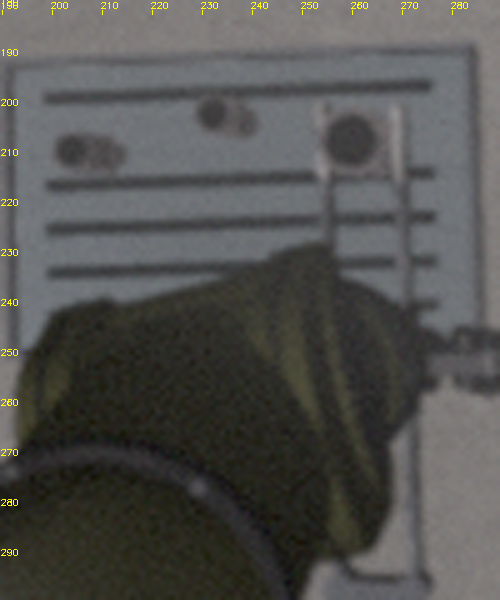

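Contact began at ~0.489. The lag is now 0.0041, about 17 N at the sleeves and ~5 N per jaw, which is in the safe band. Lift slowly and look.

Run:
```python
from h import *
ctrl.move_l([475,158.3,140],feed=30)
print(ctrl.read_clock(),ctrl.read_position(),rd(20)-0.483,ctrl.read_force())
p,d=ctrl.read_camera("side");cv2.imwrite("pics/side11.png",p);crop(p,"pics/side11c.png",220,380,180,300,5)
```

```text
23.7833 [474.92773614 158.26309266 139.84685345] 0.0038859938166062036 [-0.36429151 -0.2276418  -1.25027148]
```

View pics/side11c.png

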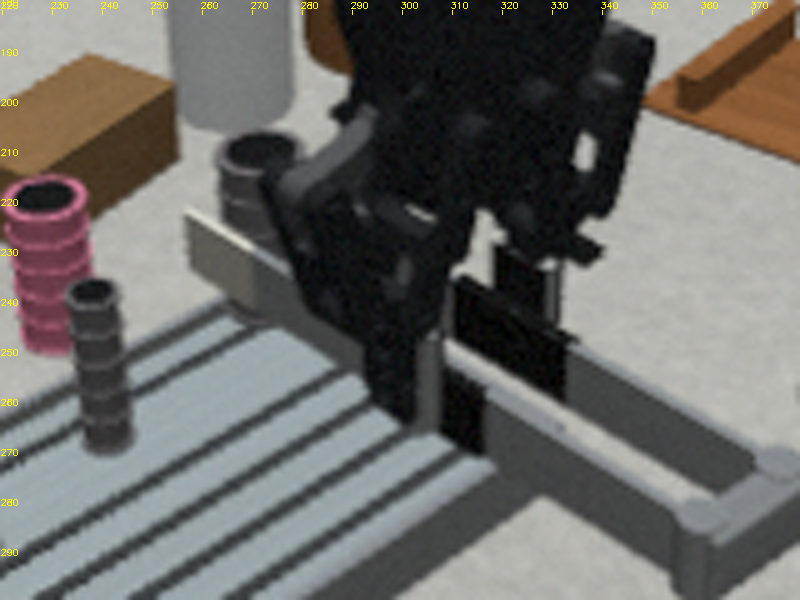

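The roller rose with the jaws (rim from px (272,226) to (272,211), bottom still in view below the jaw) and stays upright. Raising it the rest of the way.

Run:
```python
from h import *
ctrl.move_l([475,158.3,240],feed=50)
ctrl.sleep(0.8)
print(ctrl.read_clock(),ctrl.read_position(),rd(20)-0.483,ctrl.read_force(),np.abs(ctrl.read_qvel()).max())
for n,b in(("side",(190,350,120,300)),("top",(190,290,150,270))):
    p,d=ctrl.read_camera(n);cv2.imwrite(f"pics/{n}12.png",p);crop(p,f"pics/{n}12c.png",*b,3 if n=="side" else 5)
S=cloud("side",d if 0 else ctrl.read_camera("side")[1]);np.save("S12.npy",S)
```

```text
26.95 [474.98876064 158.28934041 239.99096564] 0.0034559067120769615 [ 0.38312992  0.46146727 -0.86609044] 0.0013427355416182095
```

View pics/side12.png

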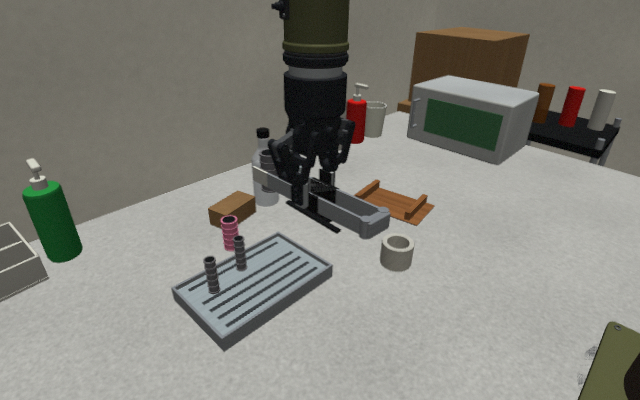

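View pics/top12c.png

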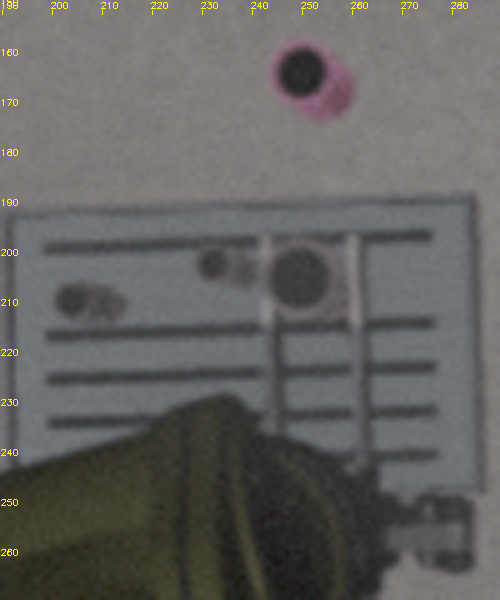

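The roller is between the jaws at (268,165) in side and (249,205) in top, at about z≈180 mm. The tray, thin rollers, pink roller, tape, comb, carton and bottle are where they were. A last close look at the roller, then hand in.

View pics/side12c.png

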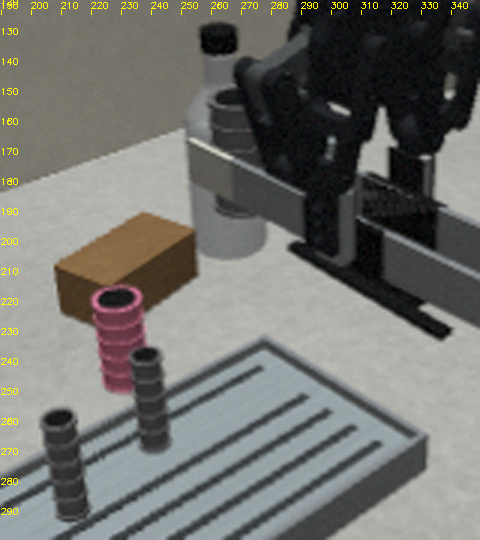

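Run:
```python
from h import *
print(rd(30)-0.483,ctrl.read_clock()); 
uv=(249,205)
m=ctrl.camera_model("top");print(proj("side",[[565,160,213]]),onz("top",[uv],213))
ctrl.finish_job();print(ctrl.read_clock())
```

```text
0.0041319655592680915 27.5167
[[270.20397276 152.71614878]] [[568.34394902 160.07209143 213.        ]]
the job is handed in; nothing more can be done
the job is handed in; nothing more can be done
```

I took the tongs by their sleeves, lowered the open jaws over the thick grey roller, closed them in small steps and lifted it straight up. I handed the job in at about 27.5 s with the roller still held; no verdict was reported.

**Last checks:**
- **Position:** the roller is upright between both jaws, its centre about 183 mm above the table. Both pictures match that height, and the arm was still.
- **Squeeze:** about 14–17 N at the sleeves, so roughly 4–5 N per jaw. This is an estimate from how far the grip lags its command, calibrated at the tongs' own stop, because there is no direct force reading.
- **Other things:** the thin and pink rollers, tape, comb, carton and spray bottle looked unmoved in the last pictures. The jar was hidden behind the gripper in the last side picture and outside the last top crop, so I did not recheck it; nothing went near it.

**What disagreed:** my first line-up over the roller was about 3 mm off in y and I corrected it. The right jaw still slid the roller about 3 mm across the tray before the left one touched; it stayed upright.

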